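Shift the microscope lamp's filter lever through its H-gate to slot three

ROBOT

A 6-joint arm with a two-finger parallel gripper is mounted at the origin on the work surface. World frame = base frame: x ahead of the robot, y to its left, z up, the work surface at z = 0. Lengths are in mm, angles in rad, forces in N, time in s.
With the tool pointing down it reaches from about 350 to 775 mm from the base axis. Payload 7.3 kg.
Tool frame: the origin (TCP) lies midway between the tips of the shut fingers; the grasp point (between the pads) lies 19 mm behind it; x points along the fingers, y is the direction in which the jaws open and shut, and the axes are right-handed (so a half turn about x gives the same grasp; the last joint's range is limited). The gripper opens to 92 mm and grips with 3 to 60 N. Pads are 19 mm wide; open, the fingers measure 130 mm over their backs; the gripper's body (75 mm by 190 mm) begins 47 mm behind the grasp point.
Start: joints at [-1.432, 0.342, 1.524, -0, 1.275, -0.146], TCP at [147.529, -503.865, 226.741] pointing down, gripper open.
Joint ranges: [-2.53, 2.53], [-0.77, 2.02], [0.04, 2.7], [-1, 4.14], [0.28, 2.66], [-3.11, 3.11]. Speed limits (rad/s): [2.57, 2.57, 3.14, 3.14, 3.14, 3.14].

INTERFACE

Orientations are given as [roll, pitch, yaw] about the fixed x, y, z axes, in that order (R = Rz(yaw) Ry(pitch) Rx(roll)).
In Python, from plant import bot gives the robot as it stands. The module is installed in compiled form; this text tells all that it offers.
- The arm moves only by the shell command python3 -m handwheel 'ROWS' [OPENING]. ROWS is JSON, a list that holds one entry, the list of rows, each a list of 4 numbers: the shift along the tool's x, y, z in cm, then the turn about the tool's x in rad. A call has 1 to 8 rows; each row shifts and turns the commanded pose from where the row before left it, along the tool's axes as they then stand; what a row does not reach is not made up. A row lasts 1/12 s, in which the tool goes at most 41.7 mm and 7.16 degrees, less where a joint would pass 70% of its speed; a pose out of reach is approached as far as the arm can. A call is refused whole if a number of a shift passes 4.17 or a number of a turn 0.125, either way. A call with a gripper value outside its range is refused whole. OPENING is the opening, from 0 (shut) to 1 (fully open), set as the call begins (- or left out, the last holds). The fingers move at their own pace and stop on an object; the grip force is fixed at half the most. Time passes only in rows, so rows that do not move let the fingers close. It gives the time, the measured TCP pose, the force and the opening at its end, in the units of the state.
- bot.get_obs(): the state, without advancing time (a new reading comes with each control period).
- bot.capture(name): name is "side" or "top"; returns (picture, depth): 480x640x3 uint8, red, green, blue; 480x640 float32, mm along the optical axis (not along the pixel's ray), 0 where there is no reading.
- bot.camera_model(name): a dict with "fx", "fy", "cx", "cy" (pixels), "dist_coeffs" ([k1, k2, p1, p2, k3] as OpenCV has them; the pictures are not rectified), "position" and "rotation" of the camera in the world. Camera axes: x right, y down, z forward; pixel columns grow to the right and rows downward; lengths in mm; the calibration is good to about 2 mm. A picture is of the moment at which its call begins. camera_model takes no time and is no camera call.
- bot.close_job(): hands the job in, once; it reports no verdict.
Trained networks look in the newest picture that a camera, given by its name, has taken for a name from the list of things; names that differ only in an ending like _2 or _b are one class to them, and where a whole thing is asked for, a point or a joint stands for the part that bears it (a point fixed in the world has none). Each returns a list of dicts, best first, with "conf" (0 to 1); they miss things now and then, are a little off and sometimes report something else, mostly with a low value. They report only what shows in the picture. A call takes as long as a camera call.
- bot.find_in(camera, label): "bbox" ([left, top, width, height] in pixels, round what is visible of it).
- bot.spot_point(camera, label): "point" ([column, row] in pixels: a listed point, or the origin of a listed thing).
The state is a dict: "time": time; "joint_positions": joint angles; "dq": joint speeds; "tau": joint torques, N m; "tool_pos": TCP position; "tcp_rot": TCP orientation; "contact_force": force on the tool from outside, world axes, zero at the start; "moment": the same for the moment, N m; "grip_width": finger opening in mm.
Only numpy, scipy, OpenCV 4.12 (cv2) and the standard library are available. Lean on these libraries where they do the work, as an engineer would, in place of code of your own. Each camera call takes 0.05 s, during which the arm holds its last target.

TASK

On the lab bench, the microscope lamp's filter lever (orange ball) stands somewhere in the left-hand lane of its H-shaped gate. With the fingers shut, push the lever level with the gate's cross channel, push it across to the right-hand lane, then push it forward, away from the robot, fully home into the third slot (marked by three orange dots), and leave it there with the robot clear. Only push it with the outside of the fingers: never take the lever or its ball between them, and leave everything else on the bench where it stands.

Things in the scene. Friction and masses are not known exactly. Their poses are not given: they have to be found in the camera images.
- selector: Lamp and filter unit: cream box 180 x 160 x 95 mm (x, y, z), fixed, on the left or right half of the bench; lever in the middle of its top. Origin: centre of its underside, on the bench; x points forward (away from the robot, yaw up to 0.35 rad either way), y left, z up. A dark snout 44 mm across sticks out 30 mm from its far face, top 72 mm high.
- gate (a point): Centre of the H-gate, in the top face, 95 mm above the unit's origin. Opening 62 mm (x) by 59 mm (y). Two aluminium tongues 29 mm wide reach in from its far and near edges, leaving a cross channel 18 mm wide (at x = 0) between them and a lane 15 mm wide on either side (y = +23, -23 mm). They stop the rod: it changes lanes only through the channel.
- slot3 (a point): Far end of the third slot: 31 mm forward and 23 mm right of the gate's centre, in the top face. Dots on the plate count the slots: 1 far left, 2 near left, 3 (orange dots) far right, 4 near right.
- knob (a point): Centre of the lever's orange ball, 44 mm across, on a 10 mm steel rod. Upright, it is 165 mm above the bench over the unit's centre. The rod tilts both ways about a point 12 mm above the unit's origin, 153 mm below the ball's centre: the ball travels about 45 mm forward and back, 42 mm left and right. z runs up the rod; upright, x and y are those of the unit.
- lever_fore (a joint): Fore-and-aft tilt of the lever, rad, about the unit's y: 0 = level with the cross channel; + leans forward, stop at +0.30 (fully home in slots 1 and 3); - leans back, stop at -0.30. Starts anywhere between. In the cross channel it has about 0.05 play each way. It stays where it is left (friction, about 2 N at the ball); no spring, no detent.
- lever_across (a joint): Sideways tilt of the lever, rad, carried by the fore-and-aft tilt: -0.28 = stop in the left-hand lane (it starts at -0.28 to -0.25); +0.28 = stop in the right-hand lane. The same friction.
- vial: Bystander: small glass vial, 32 mm across, 60 mm tall, in the blue tray. Origin: centre of its foot.
- dish: Bystander: closed glass specimen dish, 84 mm across, 14 mm tall, in the blue tray (a fixed tray 160 x 170 x 28 mm on the other half of the bench). Origin: centre of its underside.
- jar: Bystander: amber jar, 44 mm across, 70 mm tall, between unit and tray. Origin: centre of its foot.
- dropper: Bystander: white bottle with a red cap, 40 mm across, 100 mm tall, beyond the unit and tray. Origin: centre of its foot.
- beaker: Bystander: glass beaker, 70 mm across, 90 mm tall, beyond the unit and tray. Origin: centre of its foot.
- slide_box: Bystander: green slide box, 90 x 120 x 30 mm, beyond the unit and tray. Origin: centre of its underside.
- brush: Bystander: brush 160 mm long lying at the left. Origin: its underside.

How it is judged (in metres and radians):
On the way, in this order (a step that is already met when the one before it is completed fails the run):
1. the lever comes through the cross channel into the right-hand lane (value of joint lever_across above 0.15 rad and value of joint lever_fore between -0.12 and 0.12 rad), for 0.05 s.
2. the lever is pushed forward, home in the third slot (value of joint lever_fore above 0.25 rad and value of joint lever_across above 0.2 rad), for 0.2 s.
At the end, for the whole second after the job is handed in: The lever rests home in the third slot: lever_fore above 0.25 rad and lever_across above 0.20 rad, both at rest, and every loose bystander within 20 mm of where it stood (all of step 2 and velocity of joint lever_fore between -0.05 and 0.05 rad/s and velocity of joint lever_across between -0.05 and 0.05 rad/s and distance of each of vial, dish, jar, dropper, beaker, slide_box, brush from where it was at the start of the episode below 0.02 m); the robot touches nothing.
It fails at once if the lever or its ball is taken between the fingers instead of being pushed (x of the grasp point in the frame of knob between -0.013 and 0.013 m and y of the grasp point in the frame of knob between -0.013 and 0.013 m and z of the grasp point in the frame of knob between -0.08 and 0.026 m).
It fails at once if a bystander on the bench is shifted, knocked over or lifted (moved more than 20 mm) (distance of any of vial, dish, jar, dropper, beaker, slide_box, brush from where it was at the start of the episode above 0.02 m).
It also fails if it takes over 72 s, if anything falls off the work surface, if the arm or the gripper's body presses on something with over 40 N, if the wrist force passes 120 N, or if a joint passes its speed limit or range.

## Working session

There is one attempt and no reset: what is moved stays moved. The work goes in short steps, Python scripts to look and compute and a shell command to move; the robot and the scene stay as the last step left them, time stands still between calls to the robot, and variables do not carry over. Pictures are saved under pics/ and viewed, and the job is handed in when it is done.

```bash
mkdir -p pics; cat > h.py <<'E'
import numpy as np, cv2
from plant import bot
def cam(n):
    m=bot.camera_model(n); K=np.array([[m['fx'],0,m['cx']],[0,m['fy'],m['cy']],[0,0,1]],float)
    return m,K,np.array(m['dist_coeffs'],float),np.array(m['position'],float),np.array(m['rotation'],float)
def ray(n,p):
    m,K,d,t,R=cam(n); u=cv2.undistortPoints(np.array([[p]],float),K,d)[0,0]
    return t,R@np.array([u[0],u[1],1.])
def at_depth(n,p,z):
    t,r=ray(n,p); return t+r*z
def at_z(n,p,z):
    t,r=ray(n,p); return t+r*(z-t[2])/r[2]
def proj(n,P):
    m,K,d,t,R=cam(n); q,_=cv2.projectPoints((np.atleast_2d(P)-t)@R,np.zeros(3),np.zeros(3),K,d); return q[:,0]
E
python3 - <<'E'
from h import *
np.set_printoptions(precision=2,suppress=True)
o=bot.get_obs(); print(o)
for n in('top','side'):
    im,de=bot.capture(n); np.save(f'{n}_d.npy',de); cv2.imwrite(f'pics/{n}0.png',im[:,:,::-1])
    print(n,bot.camera_model(n))
    for l in('knob','gate','slot3','selector'):
        print(l,bot.spot_point(n,l)[:2])
    print(bot.find_in(n,'knob')[:2])
E
```

```text
{'time': 0.0, 'joint_positions': array([-1.43,  0.34,  1.53,  0.  ,  1.28, -0.15]), 'dq': array([ 0.,  0., -0.,  0., -0.,  0.]), 'tau': array([  0.  , -43.12, -24.42,   0.07,   0.06,  -0.  ]), 'tool_pos': array([ 147.47, -503.46,  226.06]), 'tcp_rot': array([-1.72,  1.57,  1.71]), 'contact_force': array([-0.42,  0.89, -0.77]), 'moment': array([-0.01,  0.03, -0.02]), 'grip_width': 91.91521824009122}
top {'fx': 481.1992977175531, 'fy': 481.1992977175531, 'cx': 327.83565176915204, 'cy': 241.22995722514221, 'dist_coeffs': array([-0.12,  0.  ,  0.  ,  0.  ,  0.  ]), 'position': array([ 441.07,   73.95, 1120.51]), 'rotation': array([-2.97,  0.03, -1.59])}
knob [{'point': [276.2, 275.8], 'conf': 0.77}, {'point': [459.9, 254.6], 'conf': 0.38}]
gate [{'point': [298.6, 263.4], 'conf': 0.77}, {'point': [460.1, 254.6], 'conf': 0.45}]
slot3 [{'point': [309.6, 246.7], 'conf': 0.72}]
selector [{'point': [303.7, 266.9], 'conf': 0.82}, {'point': [299.4, 264.4], 'conf': 0.18}]
[{'bbox': [265.9, 264.3, 26.5, 19.3], 'conf': 0.63}]
side {'fx': 604.3094015998772, 'fy': 604.3094015998772, 'cx': 309.7466605227529, 'cy': 242.889551769278, 'dist_coeffs': array([0.06, 0.  , 0.  , 0.  , 0.  ]), 'position': array([ 543.8 , -766.27,  842.42]), 'rotation': array([-2.28,  0.01, -0.06])}
knob [{'point': [282.4, 186.2], 'conf': 0.91}]
gate [{'point': [298.2, 223.1], 'conf': 0.87}]
slot3 [{'point': [314.3, 234.0], 'conf': 0.59}]
selector [{'point': [299.3, 318.9], 'conf': 0.44}, {'point': [263.0, 199.1], 'conf': 0.26}]
[{'bbox': [272.8, 173.5, 23.3, 59.6], 'conf': 0.71}]
```

```bash
sed -i "s/np.array(m\['rotation'\],float)/Rot.from_euler('xyz',m['rotation']).as_matrix()/; 1a from scipy.spatial.transform import Rotation as Rot" h.py
python3 - <<'E'
from h import *
np.set_printoptions(precision=1,suppress=True)
D={n:np.load(n+'_d.npy') for n in('top','side')}
for n,l,p in [('top','knob',(276.2,275.8)),('top','gate',(298.6,263.4)),('top','slot3',(309.6,246.7)),('side','knob',(282.4,186.2)),('side','gate',(298.2,223.1)),('side','slot3',(314.3,234))]:
    z=D[n][int(round(p[1])),int(round(p[0]))]
    print(n,l,at_depth(n,p,z), at_z(n,p,95 if l!='knob' else 160))
# selector top face from top depth
import cv2
d=D['top']; ys,xs=np.mgrid[0:480,0:640]
m,K,di,t,R=cam('top')
u=cv2.undistortPoints(np.stack([xs.ravel(),ys.ravel()],1).astype(float)[:,None],K,di)[:,0]
P=t+(np.c_[u,np.ones(len(u))]@R.T)*d.ravel()[:,None]
g=at_z('top',(298.6,263.4),95)
s=(abs(P[:,2]-95)<7)&(np.hypot(P[:,0]-g[0],P[:,1]-g[1])<135)&(d.ravel()>0)
mask=s.reshape(480,640).astype(np.uint8)
r=cv2.minAreaRect(P[s][:,:2].astype(np.float32)); print(s.sum(),r,P[s].mean(0))
E
```

```text
top knob [540.6 199.9 175.9] [542.3 202.  160. ]
top gate [586.3 169.6   8.7] [575.1 162.2  95. ]
top slot3 [610.9 138.1  95.2] [611.  138.1  95. ]
side knob [544.8 191.2 171.4] [544.8 207.5 160. ]
side gate [573.6 196.9  74.7] [572.8 171.3  95. ]
side slot3 [606.3 195.5  45.1] [602.4 135.3  95. ]
4907 ((576.7305908203125, 164.26971435546875), (160.3028564453125, 180.81243896484375), 87.04917907714844) [576.9 159.4  92.1]
```

View pics/top0.png

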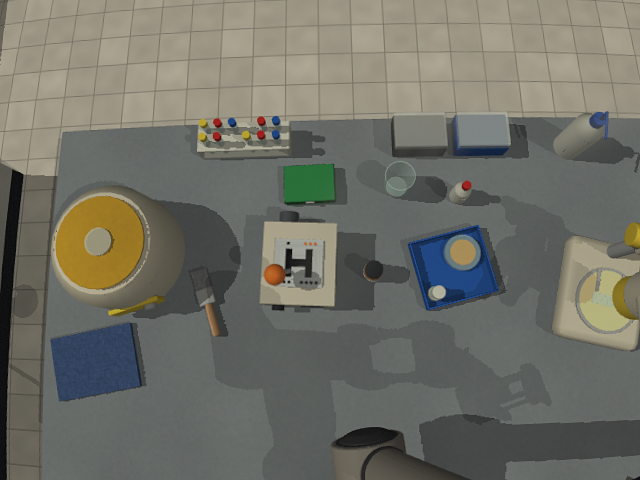

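View pics/side0.png

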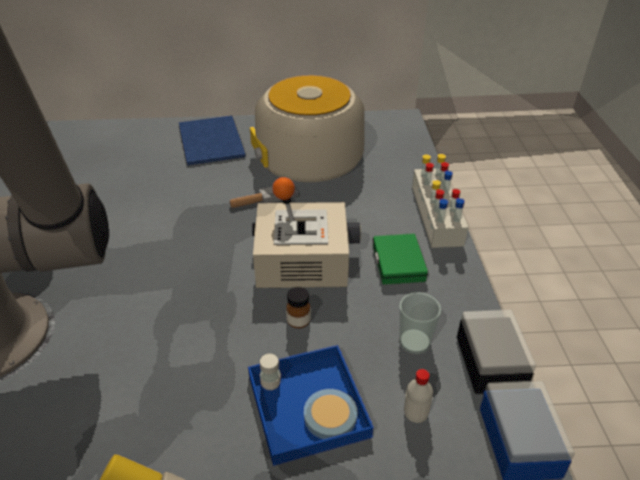

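```bash
cat > knob.py <<'E'
from h import *
from scipy.optimize import least_squares
def knob(n,im,de,c0=None):
    h=cv2.cvtColor(im,cv2.COLOR_RGB2HSV)
    m=((h[...,0]<14)&(h[...,1]>170)&(h[...,2]>90)&(de>0))
    k,lab,st,ce=cv2.connectedComponentsWithStats(m.astype(np.uint8))
    ys,xs=np.where(m); P=[]
    mm,K,d,t,R=cam(n)
    u=cv2.undistortPoints(np.stack([xs,ys],1).astype(float)[:,None],K,d)[:,0]
    P=t+(np.c_[u,np.ones(len(u))]@R.T)*de[ys,xs][:,None]
    s=(P[:,2]>135)&(P[:,2]<200)&(P[:,0]>490)&(P[:,0]<680)&(P[:,1]>90)&(P[:,1]<260)
    if s.sum()<20: return None
    P=P[s]; b=np.median(P,0)
    f=least_squares(lambda c:np.linalg.norm(P-c,axis=1)-22,b-[0,0,15],loss='soft_l1')
    r=np.linalg.norm(P-f.x,axis=1)-22
    return f.x,s.sum(),np.abs(r).mean(),np.array([xs[s].mean(),ys[s].mean()])
# refined later with unit pose
U=np.array([576.7,164.3]); YAW=-0.05
def lever(k,U=U,yaw=YAW):
    c,s=np.cos(yaw),np.sin(yaw); d=np.asarray(k[:2])-U
    x=d[0]*c+d[1]*s; y=-d[0]*s+d[1]*c; z=k[2]-12
    # ball = Ry(fore) Rx(across) [0,0,153]: y=-153 sin(a), x=153 cos a sin f
    a=-np.arcsin(np.clip(y/153,-1,1)); f=np.arcsin(np.clip(x/153/np.cos(a),-1,1)); return x,y,f,a
E
python3 - <<'E'
from knob import *
np.set_printoptions(precision=2,suppress=True)
for n in('top','side'):
    im=cv2.imread(f'pics/{n}0.png')[:,:,::-1].copy(); de=np.load(n+'_d.npy')
    k=knob(n,im,de); print(n,k); 
    if k: print(lever(k[0]))
    # outline of unit and gate
    c,s=np.cos(YAW),np.sin(YAW); Rm=np.array([[c,-s],[s,c]])
    big=cv2.resize(im[200:330,220:400] if n=='top' else im[150:300,220:400],None,fx=4,fy=4,interpolation=cv2.INTER_CUBIC)[:,:,::-1].copy()
    off=np.array([220,200 if n=='top' else 150])
    for poly in ([(90,80),(90,-80),(-90,-80),(-90,80)],[(31,29.5),(31,14.5),(9,14.5),(9,-14.5),(31,-14.5),(31,-29.5),(-31,-29.5),(-31,-14.5),(-9,-14.5),(-9,14.5),(-31,14.5),(-31,29.5)]):
        w=np.array([[*(U+Rm@np.array(p)),95.] for p in poly])
        q=(proj(n,w)-off+.5)*4
        cv2.polylines(big,[q.astype(int)],True,(0,255,0),1)
    cv2.imwrite(f'pics/{n}0z.png',big)
o=bot.get_obs(); print(Rot.from_euler('xyz',o['tcp_rot']).as_matrix())
E
```

```text
top (array([545.6 , 207.23, 154.93]), np.int64(311), np.float64(1.0344733453004553), array([274.46, 274.18]))
(np.float64(-33.20673323257173), np.float64(41.318942675012096), np.float64(-0.22736685427969922), np.float64(-0.27345373534367234))
side (array([545.72, 208.11, 156.08]), np.int64(354), np.float64(1.2862832449326385), array([283. , 187.7]))
(np.float64(-33.13351492937654), np.float64(42.20423137108265), np.float64(-0.22725100430175582), np.float64(-0.2794683344736042))
[[-0.    0.28 -0.96]
 [-0.   -0.96 -0.28]
 [-1.    0.    0.  ]]
```

View pics/top0z.png

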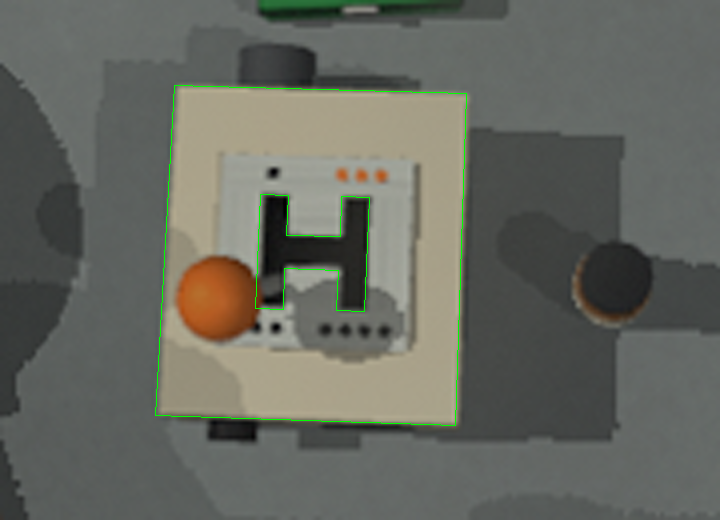

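View pics/side0z.png

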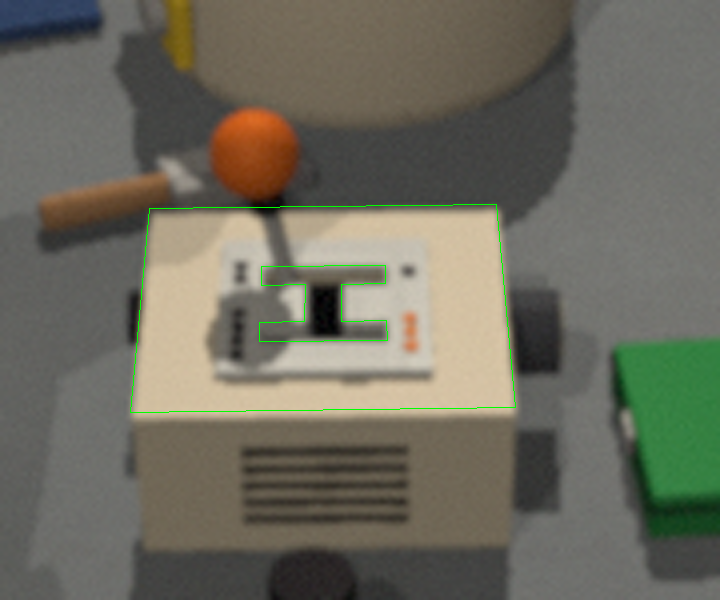

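```bash
python3 -m handwheel '[[[-0.5,0,0,0.112],[-0.5,0,0,0.112],[0,0,0,0.112],[0,-2,-3.4,0],[0,-2,-3.4,0],[0,-2,-3.4,0],[0,-2,-3.4,0],[0,-2,-3.4,0]]]' 0; python3 -m handwheel '[[[0,-3.6,-0.8,0],[0,-3.6,-0.8,0],[0,-3.6,-0.8,0],[0,-3.6,-0.8,0],[0,-3.6,-0.8,0],[0,-3.6,-0.8,0],[0,0,0,0],[0,0,0,0]]]'
cat > st.py <<'E'
from knob import *
np.set_printoptions(precision=2,suppress=True)
def st():
    o=bot.get_obs(); R=Rot.from_euler('xyz',o['tcp_rot']).as_matrix(); c,s=np.cos(YAW),np.sin(YAW)
    d=o['tool_pos'][:2]-U
    print('t',o['time'],'tcp',o['tool_pos'],'unit',d[0]*c+d[1]*s,-d[0]*s+d[1]*c,'toolY in unit deg',np.degrees(np.arctan2(R[1,1],R[0,1])-YAW),'down',R[2,0],'F',o['contact_force'],'q',o['joint_positions'],'w',o['grip_width'])
def look(tag):
    for n in('top','side'):
        im,de=bot.capture(n); cv2.imwrite(f'pics/{n}_{tag}.png',im[:,:,::-1]); k=knob(n,im,de)
        if k: print(n,k[0],k[1],k[2],'x,y,fore,across',np.array(lever(k[0])))
        else: print(n,'no knob')
E
python3 -c "
from st import *; st()"
```

```text
time: 1.27
tool_pos: [323.8, -411.7, 236.9]
tcp_rot: [2.133, 1.57, -1.061]
contact_force: [0.1, -1.1, -0.1]
grip_width: 43.0
time: 1.93
tool_pos: [381.8, -198.0, 237.1]
tcp_rot: [2.301, 1.57, -0.888]
contact_force: [0.5, -0.2, 0.2]
grip_width: 0.7
t 1.9333 tcp [ 381.85 -198.02  237.07] unit -176.50031649729706 -371.60878149664643 toolY in unit deg -89.8446700688197 down -0.9999996256385891 F [ 0.47 -0.19  0.21] q [-0.66  0.16  1.75 -0.    1.24  0.96] w 0.7333723555039847
```

```bash
python3 -m handwheel '[[[0,-3.7,-0.8,0],[0,-3.7,-0.8,0],[0,-3.7,-0.8,0],[0,-3.7,-0.8,0],[0,-3.7,-0.8,0],[0,-3.7,-0.8,0],[0,-3.7,-0.8,0],[0,-3.7,-0.8,0]]]' ; python3 -m handwheel '[[[0,-2.95,-0.55,0],[0,-2.95,-0.55,0],[0,-2.95,-0.55,0],[0,-2.95,-0.55,0],[0,0,0,0],[0,0,0,0]]]'
python3 -c "
from st import *; st(); look('a')"
```

```text
time: 2.6
tool_pos: [461.4, 93.4, 236.8]
tcp_rot: [2.545, 1.57, -0.649]
contact_force: [0.0, -0.2, 0.5]
grip_width: 0.4
time: 3.1
tool_pos: [489.2, 209.5, 236.1]
tcp_rot: [0.991, 1.57, -2.201]
contact_force: [-0.5, 0.3, -0.3]
grip_width: 0.1
t 3.1 tcp [489.24 209.53 236.05] unit -89.61011922789349 40.80521549365488 toolY in unit deg -90.00926305257529 down -0.9999996289229585 F [-0.49  0.31 -0.32] q [ 0.26  0.35  1.49 -0.    1.31  1.88] w 0.14212093366300685
top no knob
side [546.   208.08 155.93] 353 1.1935340533823564 x,y,fore,across [-32.85  42.19  -0.23  -0.28]
```

```bash
python3 -m handwheel '[[[2.4,0,0,0],[2.4,0,0,0],[2.4,0,0,0],[2.4,0,0,0],[0,0,0,0],[0,0,-1,0],[0,0,-0.6,0],[0,0,0,0]]]' ; python3 -m handwheel '[[[0,0,-0.6,0],[0,0,-0.6,0],[0,0,-0.6,0],[0,0,-0.6,0],[0,0,-0.6,0],[0,0,0,0],[0,0,0,0]]]'
python3 -c "
from st import *; st(); look('b')"
```

```text
time: 3.87
tool_pos: [506.5, 207.9, 142.1]
tcp_rot: [-2.942, 1.568, 0.146]
contact_force: [-0.2, -0.5, 0.2]
grip_width: 0.5
time: 4.45
tool_pos: [534.9, 207.2, 140.5]
tcp_rot: [2.554, 1.57, -0.639]
contact_force: [-1.2, -0.9, -0.3]
grip_width: 1.0
t 4.45 tcp [534.86 207.2  140.46] unit -43.93345614993171 40.752786700417694 toolY in unit deg -90.07466025745806 down -0.999999947736867 F [-1.18 -0.86 -0.33] q [ 0.24  0.51  1.51 -0.    1.12  1.86] w 1.045132530201922
top no knob
side [565.35 206.88 159.28] 166 1.1046091530734556 x,y,fore,across [-13.46  41.96  -0.09  -0.28]
```

View pics/side_b.png

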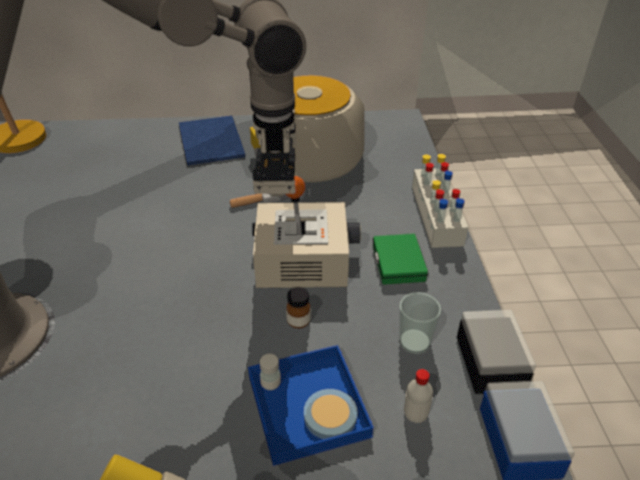

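The side picture shows the shut fingers behind the ball (around 290,188). It has moved forward to fore ≈ -0.09, still in the left lane. About 13 mm more is needed.

```bash
python3 -m handwheel '[[[0,0,-0.5,0],[0,0,-0.5,0],[0,0,-0.35,0],[0,0,0,0],[0,0,0,0]]]'
python3 -c "
from st import *; st(); look('c')"
```

```text
time: 4.97
tool_pos: [548.3, 206.5, 140.6]
tcp_rot: [2.884, 1.57, -0.309]
contact_force: [-0.9, 0.8, 0.9]
grip_width: 0.3
t 4.9667 tcp [548.26 206.52 140.57] unit -30.514328874171323 40.74257980938005 toolY in unit deg -90.07650427042947 down -0.9999999513546023 F [-0.92  0.76  0.86] q [ 0.23  0.53  1.47 -0.    1.14  1.85] w 0.3482868166741757
top no knob
side [578.75 205.98 160.37] 153 1.1503720459114168 x,y,fore,across [-0.04 41.73 -0.   -0.28]
```

```bash
python3 - <<'E'
from h import *
d=np.load('top_d.npy'); ys,xs=np.mgrid[0:480,0:640]
m,K,di,t,R=cam('top')
u=cv2.undistortPoints(np.stack([xs.ravel(),ys.ravel()],1).astype(float)[:,None],K,di)[:,0]
P=t+(np.c_[u,np.ones(len(u))]@R.T)*d.ravel()[:,None]
s=(d.ravel()>0)&(P[:,1]>255)&(P[:,1]<800)&(P[:,0]>450)
for a,b in((30,80),(80,130),(130,180),(180,240),(240,400)):
    q=P[s&(P[:,2]>a)&(P[:,2]<b)]; print(a,b,len(q),q.min(0) if len(q) else '',q.max(0) if len(q) else '')
E
```

```text
30 80 2614 [467.00827346 255.80738255  30.03432133] [926.31582524 598.6580226   79.99867517]
80 130 1609 [483.06911119 255.12436043  80.01969008] [915.10569061 713.70501124 129.99962176]
130 180 10850 [485.91517418 443.58573362 130.01795587] [753.7387993  709.50628283 176.66749251]
180 240 0  
240 400 0
```

```bash
python3 -m handwheel '[[[0,0,1,0],[0,0,1,0],[0,-2,0,0],[0,-2,0,0],[0,-2.2,0,0],[0,0,0,0],[0,0,-2,0],[0,0,-2,0]]]'; python3 -m handwheel '[[[0,0,-1,0],[0,0,0,0],[0,0,0,0]]]'
python3 -c "
from st import *; st(); look('d')"
```

```text
time: 5.73
tool_pos: [571.0, 267.7, 140.8]
tcp_rot: [1.753, 1.57, -1.437]
contact_force: [0.4, -0.2, 0.0]
grip_width: 0.3
time: 5.98
tool_pos: [581.0, 266.3, 140.2]
tcp_rot: [0.663, 1.57, -2.531]
contact_force: [-0.5, 0.4, -0.0]
grip_width: 0.1
t 5.9833 tcp [580.96 266.29 140.17] unit -0.8425828690559607 102.07578254930569 toolY in unit deg -90.1092726214309 down -0.999999648055409 F [-0.48  0.37 -0.02] q [ 0.31  0.62  1.3  -0.    1.22  1.93] w 0.07993666042370647
top [579.38 202.21 162.  ] 41 0.8607742316297659 x,y,fore,across [ 0.78 38.    0.01 -0.25]
side [579.39 206.27 159.68] 342 1.311528335608121 x,y,fore,across [ 0.59 42.05  0.   -0.28]
```

View pics/side_d.png

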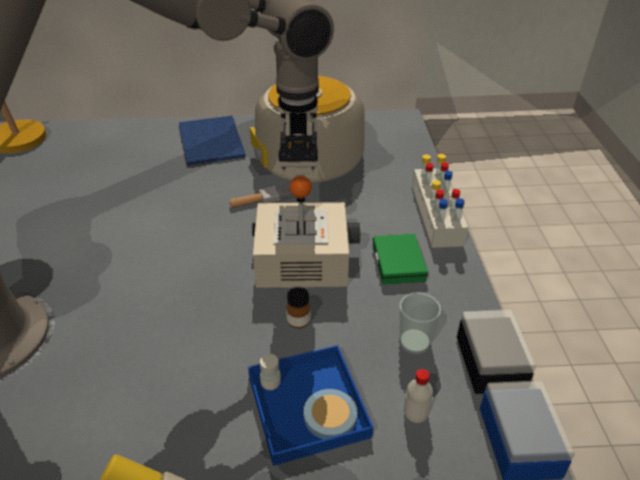

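The ball (300,187 in the side picture) is level with the channel and the fingers are to its left. Next I push it right.

```bash
python3 -m handwheel '[[[0,1,-0.1,0],[0,1,0,0],[0,0.8,0,0],[0,0.8,0,0],[0,0.8,0,0],[0,0.8,0,0],[0,0.8,0,0],[0,0,0,0]]]'; python3 -c "
from st import *; st(); look('e')"
```

```text
time: 6.75
tool_pos: [579.0, 205.1, 140.7]
tcp_rot: [1.298, 1.57, -1.896]
contact_force: [-0.6, 1.4, 1.1]
grip_width: -0.1
t 6.75 tcp [578.95 205.09 140.69] unit 0.2112645420532342 40.85656656932678 toolY in unit deg -90.14638364683336 down -0.9999995440867625 F [-0.58  1.42  1.14] q [ 0.22  0.58  1.38 -0.    1.18  1.84] w -0.10149008908341575
top [576.96 167.4  166.39] 62 0.9535816520985703 x,y,fore,across [ 0.1   3.11  0.   -0.02]
side [577.36 166.94 166.78] 221 1.321169697809533 x,y,fore,across [ 0.53  2.67  0.   -0.02]
```

```bash
python3 -m handwheel '[[[0,0.8,0,0],[0,0.8,0,0],[0,0.8,0,0],[0,0.8,0,0],[0,0.8,0,0],[0,0.3,0,0],[0,0,0,0],[0,0,0,0]]]'; python3 -c "
from st import *; st(); look('f')"
```

```text
time: 7.52
tool_pos: [576.8, 163.5, 140.6]
tcp_rot: [1.187, 1.57, -2.006]
contact_force: [-0.3, -0.5, -0.2]
grip_width: 0.2
t 7.5167 tcp [576.77 163.47 140.61] unit 0.10901740472413812 -0.8276548136127945 toolY in unit deg -90.10413070509577 down -0.9999998167982687 F [-0.35 -0.46 -0.16] q [ 0.15  0.55  1.43 -0.    1.16  1.77] w 0.18148974504642
top no knob
side [575.34 124.21 159.57] 262 1.2068830437876217 x,y,fore,across [  0.65 -40.1    0.     0.27]
```

```bash
python3 -m handwheel '[[[0,-1,0,0],[0,-0.8,0,0],[0,0,2,0],[0,0,2,0],[0,0,2,0],[0,0,0,0],[0,3,0,0],[0,2.8,0,0]]]'; python3 -m handwheel '[[[0,0,0,0],[0,0,0,0]]]'; python3 -c "
from st import *; st(); look('g')"
```

```text
time: 8.28
tool_pos: [515.0, 128.4, 141.0]
tcp_rot: [-3.061, 1.57, 0.034]
contact_force: [1.4, -1.0, -0.1]
grip_width: 0.4
time: 8.45
tool_pos: [515.5, 126.9, 141.0]
tcp_rot: [-2.9, 1.57, 0.188]
contact_force: [0.5, 0.5, 0.9]
grip_width: -0.0
t 8.45 tcp [515.45 126.9  140.95] unit -59.30329559545265 -40.41173387926712 toolY in unit deg -90.1661925925195 down -0.9999996795178645 F [0.5  0.53 0.92] q [0.1  0.44 1.63 0.   1.07 1.72] w -0.04901678409265661
top no knob
side [575.07 124.47 159.87] 373 1.1549390515420779 x,y,fore,across [  0.37 -39.86   0.     0.26]
```

View pics/side_g.png

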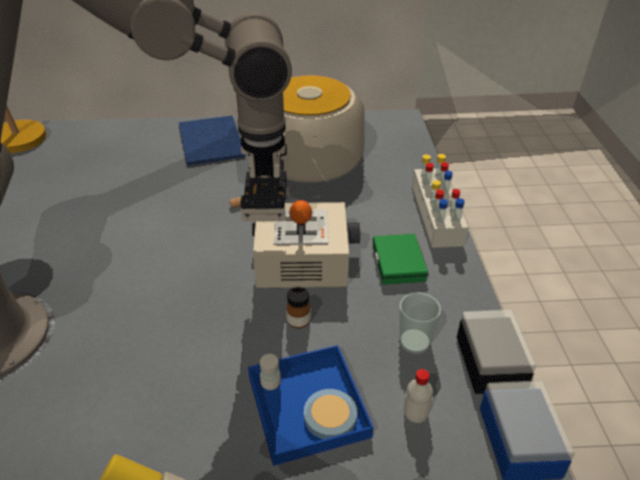

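The ball (301,211 in the side picture) is in the right lane, level with the channel, with the fingers behind it. Next I push it forward.

```bash
python3 -m handwheel '[[[0,0,-1,0],[0,0,-1,0],[0,0,-1,0],[0,0,-0.8,0],[0,0,-0.8,0],[0,0,-0.8,0],[0,0,-0.8,0],[0,0,0,0]]]'; python3 -c "
from st import *; st(); look('h')"
```

```text
time: 9.22
tool_pos: [578.0, 124.2, 140.3]
tcp_rot: [-2.938, 1.57, 0.152]
contact_force: [-1.8, -0.3, 0.3]
grip_width: 0.7
t 9.2167 tcp [578.   124.16 140.32] unit 3.3064064670783777 -40.02496570428082 toolY in unit deg -90.06810341288408 down -0.9999998526487159 F [-1.75 -0.34  0.27] q [0.08 0.54 1.46 0.   1.14 1.7 ] w 0.7400917117296332
top no knob
side [607.02 121.75 157.38] 112 0.9870988291933596 x,y,fore,across [ 32.41 -40.98   0.22   0.27]
```

```bash
python3 -m handwheel '[[[0,0,-0.5,0],[0,0,-0.3,0],[0,0,-0.2,0],[0,0,0,0],[0,0,0,0],[0,0,0,0]]]'; python3 -c "
from st import *; st(); look('i')"
```

```text
time: 9.82
tool_pos: [586.7, 123.4, 140.7]
tcp_rot: [2.022, 1.571, -1.171]
contact_force: [-1.1, -0.5, -1.2]
grip_width: 0.3
t 9.8167 tcp [586.69 123.4  140.7 ] unit 12.02481003942994 -40.347259620835345 toolY in unit deg -90.07259122130488 down -0.9999999837894797 F [-1.09 -0.5  -1.23] q [ 0.08  0.55  1.43 -0.    1.16  1.7 ] w 0.33781063308151477
top no knob
side [616.22 122.01 154.81] 99 0.9281042552608023 x,y,fore,across [ 41.58 -40.26   0.29   0.27]
```

```bash
python3 -m handwheel '[[[0,0,-0.2,0],[0,0,-0.1,0],[0,0,0,0],[0,0,0,0],[0,0,0,0]]]'; python3 -c "
from st import *; st(); look('j')"
```

```text
time: 10.33
tool_pos: [589.4, 123.3, 140.5]
tcp_rot: [0.225, 1.57, -2.967]
contact_force: [-3.7, 1.1, -1.5]
grip_width: 0.4
t 10.3333 tcp [589.42 123.32 140.53] unit 14.749018792254477 -40.289380423228444 toolY in unit deg -90.06828999378305 down -0.9999997146172134 F [-3.66  1.07 -1.52] q [ 0.08  0.56  1.42 -0.    1.16  1.7 ] w 0.39398180064093735
top no knob
side [617.57 121.53 154.93] 94 0.8826107433776205 x,y,fore,across [ 42.96 -40.67   0.3    0.27]
```

The lever is at its stop: the force is rising and fore is about 0.30. I'll back straight off, then raise and look.

```bash
python3 -m handwheel '[[[0,0,1,0],[0,0,2,0],[0,0,2,0],[0,0,2,0],[0,0,3,0],[-2,0,3,0],[-3,0,2,0],[-3,0,0,0]]]'; python3 -m handwheel '[[[0,3,0,0],[0,3,0,0],[0,3,0,0],[0,3,0,0],[0,3,0,0],[0,0,0,0],[0,0,0,0],[0,0,0,0]]]'; python3 -c "
from st import *; st(); look('k')"
```

```text
time: 11.1
tool_pos: [436.6, 131.2, 221.6]
tcp_rot: [0.168, 1.569, -3.024]
contact_force: [1.6, 0.3, 0.3]
grip_width: 0.4
time: 11.77
tool_pos: [432.9, -18.7, 221.2]
tcp_rot: [3.098, 1.569, -0.095]
contact_force: [0.1, 0.3, -0.2]
grip_width: 0.6
t 11.7667 tcp [432.88 -18.73 221.17] unit -134.48783741795856 -189.98803597639161 toolY in unit deg -90.11342493076057 down -0.9999979681448466 F [ 0.12  0.33 -0.22] q [-0.22  0.18  1.77  0.    1.2   1.4 ] w 0.5589391327342659
top [619.01 121.04 152.19] 245 0.9387328304542275 x,y,fore,across [ 44.42 -41.09   0.31   0.27]
side [618.9  122.35 153.  ] 357 1.1470415944245727 x,y,fore,across [ 44.24 -39.79   0.3    0.26]
```

View pics/side_k.png

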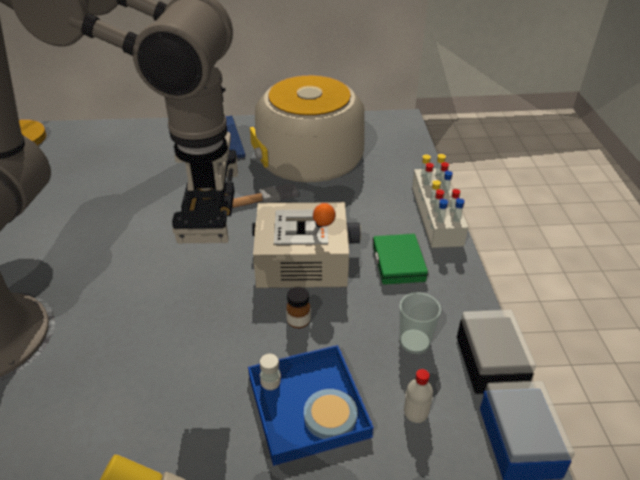

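View pics/top_k.png

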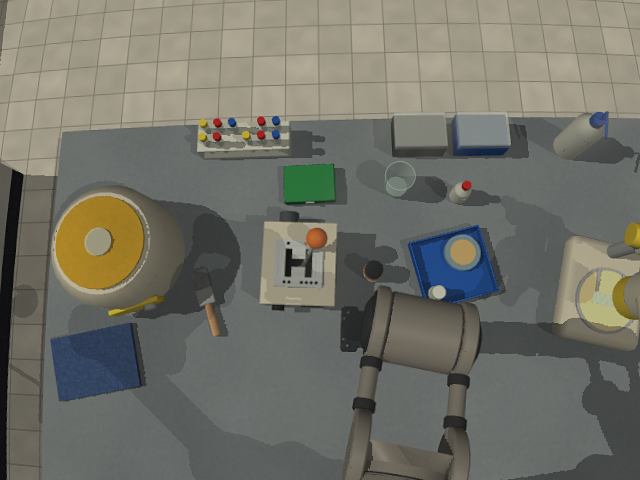

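The ball is in the far-right slot (top 317,238; side 324,214), the robot is clear, and the bystanders sit at the same pixels as at the start.

```bash
python3 -c "
from st import *; st(); print(bot.close_job())"
```

```text
t 11.8667 tcp [432.6  -18.02 220.94] unit -134.80585856529774 -189.29518901036906 toolY in unit deg -90.0045827998423 down -0.9999994140499873 F [-0.48 -0.44 -0.16] q [-0.22  0.18  1.77  0.    1.2   1.4 ] w 0.4125779985514363
the job is handed in; nothing more can be done
None
```

The lever is home in the third slot, and I handed the job in at 11.9 s of the 72 s allowed. With the fingers shut, I pushed it forward level with the cross channel and then right into the right-hand lane (lever_across ≈ 0.26–0.27, lever_fore ≈ 0). From there I pushed it forward to its stop and backed the robot well clear.

**Last checks:**
- **Lever position:** both cameras put lever_fore at about 0.30–0.31 and lever_across at about 0.26–0.27. The top and side views agree to about 1.5 mm.
- **Contact:** the wrist force was back to its noise level (under 1 N), and never read above about 4 N while pushing.
- **Bystanders:** compared by eye, they sit at the same pixels as at the start; I did not measure them.
- **Disagreements:** none at the end. The top camera gave no ball position in most views while pushing, because the arm hid it. Once it was partly hidden and read about 4 mm off the side camera, so I relied on the side camera there.

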